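# Seat the keyed spindle in the kitchen machine and hold it down

### The job

Take the attachment spindle by its black grip, slide it out of the open front of its wooden rack, and push it nose down into the drive hub on the white kitchen machine, turning it until its two keys slip into the keyways. Keep pushing against the spring inside until the collar is fully home, flush on the hub, and finish still gripping the spindle and holding it down there (let go, and the spring lifts it). Leave the mug, the spectacle case and the jar where they are.

Things in the scene. Friction and masses are not known exactly. Their poses are not given: they have to be found in the camera images.
- spindle: Loose steel spindle, 100 mm long, 0.2-0.33 kg. Origin: nose tip, z up to the grip. Shaft 16 mm diameter, z 0-40 mm (first 6 mm tapered from 9 mm). Two keys along +x and -x, 6 mm wide, reaching 13.5 mm from the axis, z 14-40 mm. Collar 50 mm diameter, z 40-46 mm. Neck 16 mm, z 46-62 mm. A half turn about z fits the same. It starts hanging upright by its collar in the rack.
- spindle_grip (a point): Middle of the spindle's black flat-sided grip block, on its axis 84 mm above the nose's tip (axes as spindle). The block spans z 62-100 mm of the spindle, 44 mm along x and 26 mm across y: grip it across y, from above, fingertips above the rack's top.
- rack: Wooden rack fixed to the table, 110 (x) by 84 (y) by 92 mm high, origin centre of underside, x along its channel, open only at the -x end, which roughly faces the robot. Collar rests on lower lips (top z 75 mm, slot 36 mm wide) under upper lips (z 87-92 mm, slot 30 mm wide for the neck): it cannot be lifted out, only slid to -x, with 4 mm play sideways, 6 mm upwards.
- rack_front (a point): Middle of the rack's open front edge, 55 mm along -x from rack's origin, at the height of the lower lips (75 mm above the table); axes as rack. Once the spindle's axis is more than 25 mm in front of it, the collar is clear of the rack and the spindle can be lifted.
- base: White kitchen machine fixed to the table, plinth 190 by 190 by 70 mm with a round step to 78 mm, origin centre of underside, z up. On its middle stands the aluminium drive hub, 55 mm across, top 130 mm above the table; nothing else is higher than 78 mm. Machine and rack stand side by side, either one on the left.
- hub_face (a point): Centre of the hub's bore, level with the hub's top face; axes as base. Bore 18 mm diameter, two facing keyways 10 mm wide reaching 15 mm from the axis. The keyway line lies anywhere within 0.8 rad either side of the base's x axis; no reading gives it: see it or feel for it, turning with the keys on the face (nose 14 mm deep). The hub resists turning with 1.5 N m.
- hub_home (a point): On the bore's axis 40 mm below the hub's face, axes as base: where the nose's tip is when the spindle is fully home, its collar on the hub's face. With the keys in the keyways the spindle moves freely until the nose is 26 mm deep, then meets a sprung pin (5 N at first, about 11 N when home). The spring lifts a released spindle again.
- mug: White mug, 80 mm across, 92 mm high, handle on its +y side, standing on the table; a bystander to leave alone. Origin at the centre of its underside.
- case: Black spectacle case, 60 by 155 by 38 mm, lying on the table; a bystander to leave alone. Origin at the centre of its underside.
- jar: Amber glass jar with a steel lid, 72 mm across, 100 mm high, standing on the table; a bystander to leave alone. Origin at the centre of its underside.
Things that resemble listed ones, but are neither listed nor needed, are in the scene too. Of the things like the spindle, leave any that is green; of the rest the smaller one is meant. What is shaped like the rack but pink is not meant.

How it is judged:
On the way, in this order (a step that is already met when the one before it is completed fails the run):
1. the spindle has been slid out of the front of the rack (horizontal distance between spindle and rack above 0.078 m), for 0.1 s.
2. the spindle's nose stands in the hub's bore (z of spindle in the frame of hub_face below -0.008 m and horizontal distance between spindle and hub_face below 0.005 m), for 0.1 s.
At the end, for the whole second after the job is handed in: Through the last second: nose at least 37 mm below the hub face (40 is home), within 4 mm of the bore axis, spindle upright within 4 degrees, at rest, gripped (over 3 N) and pressing on the machine with over 5 N. Mug, case, jar moved under 30 mm (z of spindle in the frame of hub_face below -0.037 m and horizontal distance between spindle and hub_face below 0.004 m and angle between the z axis of spindle and the z axis of base, either way round below 0.07 rad and contact force between the fingers and spindle above 3 N and contact force between spindle and base above 5 N and linear speed of spindle below 0.02 m/s); the arm keeps its last pose, push and grip.
It fails at once if the mug is knocked or moved more than 30 mm (distance of mug from where it was at the start of the episode above 0.03 m).
It fails at once if the spectacle case is knocked or moved more than 30 mm (distance of case from where it was at the start of the episode above 0.03 m).
It fails at once if the jar is knocked or moved more than 30 mm (distance of jar from where it was at the start of the episode above 0.03 m).
It also fails if it takes over 72 s, if anything falls off the work surface, if the arm or the gripper's body presses on something with over 40 N, if the wrist force passes 120 N, or if a joint passes its speed limit or range.

### The arm

A 7-joint arm with a two-finger parallel gripper is mounted at the origin on the work surface. World frame = base frame: x ahead of the robot, y to its left, z up, the work surface at z = 0. Lengths are in m, angles in rad, forces in N, time in s.
With the tool pointing down it reaches from about 0.4 to 0.85 m from the base axis. Payload 6.9 kg.
Tool frame: the origin (TCP) lies midway between the tips of the shut fingers; the grasp point (between the pads) lies behind it (ctrl.pinch_z is the z of the grasp point in the tool frame, in m); z points along the fingers, y is the line along which they close (so a half turn about z gives the same grasp; the last joint's range is limited). The gripper opens to 85 mm and grips with 20 to 120 N. Pads are 22 mm wide; open, the fingers measure 114 mm over their backs; the gripper's body (76 mm by 85 mm) begins 54 mm behind the grasp point. The pads swing forward as they close: fully open they stand 13 mm farther back than shut.
Start: joints at [1.262, 0.507, -0.238, 1.5, 0.126, 1.149, -0.155], TCP at [0.251, -0.572, 0.231] pointing down, gripper open.
Joint ranges: [-3.08, 3.08], [-0.24, 2.05], [-1.43, 1.35], [0, 2.5], [-1.52, 4.66], [0.17, 1.96], [-2.89, 2.89]. Speed limits (rad/s): [2.39, 2.39, 3.14, 3.14, 3.14, 3.14, 3.14].

### API

Orientations are given as a unit quaternion [w, x, y, z].
In Python, from station import ctrl, get_state, vision, ticket, models gives the robot as it stands. Calls block until the motion is done:
- ctrl.movep(position, orientation): joint-space move of the TCP to a pose.
- ctrl.movel(position, frame=None, max_speed=0.15): straight line of the TCP; frame=None keeps the orientation; max_speed is the mean speed in m/s.
- ctrl.set_joints(angles): joint-space move.
- ctrl.ungrasp() and ctrl.close_gripper(force=None): open the fingers fully, or close them until they stop; force is the grip in N (None keeps the last).
- ctrl.pause(seconds).
- ctrl.ik(position, orientation): joint angles nearest the present ones, or None.
- get_state(): the state.
- vision.grab_frame(name): name is "side" or "top" or "wrist"; returns (picture, depth): 384x512x3 uint8, blue, green, red; 384x512 float32, m along the optical axis (not along the pixel's ray), 0 where there is no reading.
- vision.camera_info(name): a dict with "mtx" (3x3 intrinsics, pixels), "R" (3x3) and "t" (3): a world point X has camera coordinates R X + t; the wrist camera has in their place "hand_eye" (4x4, takes a point from camera to tool coordinates, whose origin is the TCP and whose axes are the flange's). Camera axes: x right, y down, z forward; pixel columns grow to the right and rows downward; lengths in m; the calibration is good to about 2 mm. A picture is of the moment at which its call begins: read the wrist's pose just before it. camera_info takes no time and is no camera call.
A pose or a line that the arm cannot do raises ctrl.Unreachable and nothing moves.
- ticket.close_job(): hands the job in; it is judged then, once.
Trained networks look in the newest picture that a camera, given by its name, has taken for a name from the list of things; names that differ only in an ending like _2 or _b are one class to them, and where a whole thing is asked for, a point or a joint stands for the part that bears it (a point fixed in the world has none). Each returns a list of dicts, best first, with "p" (0 to 1); they miss things now and then, are a little off and sometimes report something else, mostly with a low value. They report only what shows in the picture. A call takes as long as a camera call. They do not tell look-alikes from the thing itself.
- models.recognise(camera, target): "point" ([column, row] in pixels, amid what is visible of it).
- models.masks_of(camera, target): "mask" (384x512 bool, what is visible of it) and "point" ([column, row] in pixels, amid what is visible of it).
The state is a dict: "time": time; "qpos": joint angles; "qd": joint speeds; "tau": joint torques, N m; "tcp_pos": TCP position; "eef_rot": TCP orientation; "contact_force": force on the tool from outside, world axes, zero at the start; "wrist_torque": the same for the moment, N m; "width": finger opening in m; "gripper_force": force on a finger pad.
Only numpy, scipy, OpenCV 4.12 (cv2) and the standard library are available. Lean on these libraries where they do the work, as an engineer would, in place of code of your own. Each camera call takes 0.05 s, during which the arm holds its last target. There are 200 camera calls.

## Working session

There is one attempt and no reset: what is moved stays moved. The work goes in short steps, each a Python script; the robot and the scene stay as the last script left them, time stands still between calls to the robot, and variables do not carry over. Pictures are saved under pics/ and viewed, at most 10 in all, crops included, and the job is handed in when it is done.

```bash
ls; mkdir -p pics
cat > h.py <<'E'
import numpy as np, cv2
from station import ctrl,get_state,vision,ticket,models
from scipy.spatial.transform import Rotation as Ro
def q2R(q): return Ro.from_quat([q[1],q[2],q[3],q[0]]).as_matrix()
def R2q(R):
    x,y,z,w=Ro.from_matrix(R).as_quat(); return [w,x,y,z]
def cloud(depth,info,T=None):
    K=info["mtx"]; K=np.array(K)
    v,u=np.mgrid[:384,:512]
    P=np.stack([(u-K[0,2])*depth/K[0,0],(v-K[1,2])*depth/K[1,1],depth],-1)
    if T is not None: W=P@T[:3,:3].T+T[:3,3]
    else: W=(P-np.array(info["t"]))@np.array(info["R"])
    W[depth<=0]=np.nan
    return W
def wristT(info,s):
    T=np.eye(4);T[:3,:3]=q2R(s["eef_rot"]);T[:3,3]=s["tcp_pos"]
    return T@np.array(info["hand_eye"])
def down(yaw):  # tool z down, tool y (closing) along world angle yaw
    y=np.array([np.cos(yaw),np.sin(yaw),0]);z=np.array([0,0,-1.])
    return R2q(np.stack([np.cross(y,z),y,z],1))
E
python3 - <<'E'
from h import *
s=get_state();print({k:np.round(v,3) for k,v in s.items()},ctrl.pinch_z)
ims=[]
for c in ["side","top"]:
    im,d=vision.grab_frame(c);ims.append(im)
    W=cloud(d,vision.camera_info(c));np.savez(c+'.npz',im=im,W=W,d=d)
    for n in ["spindle","rack","base","mug","case","jar","spindle_grip","hub_face"]:
        for r in models.recognise(c,n):
            u,v=map(int,np.round(r["point"]));print(c,n,round(r["p"],2),u,v,np.round(W[v,u],3))
    cv2.imwrite(f'pics/{c}.png',im)
E
```

```text
pics
{'time': np.float64(0.0), 'qpos': array([ 1.263,  0.508, -0.238,  1.501,  0.126,  1.149, -0.155]), 'qd': array([ 0.001, -0.001,  0.001,  0.   , -0.   ,  0.   , -0.001]), 'tau': array([ 0.0000e+00, -6.2060e+01, -2.1860e+00, -2.4965e+01,  1.3000e-02,
        1.2000e-02, -0.0000e+00]), 'tcp_pos': array([ 0.251, -0.572,  0.23 ]), 'eef_rot': array([-0.001,  0.979,  0.205, -0.   ]), 'contact_force': array([-0.486,  0.444, -0.524]), 'wrist_torque': array([-0.028,  0.066, -0.022]), 'gripper_force': np.float64(0.0), 'width': np.float64(0.085)} -0.0187
side spindle 0.81 263 256 [ 0.571 -0.344  0.07 ]
side spindle 0.68 235 208 [ 0.518 -0.13   0.117]
side spindle 0.49 248 221 [ 0.546 -0.228  0.124]
side rack 0.91 294 236 [ 0.683 -0.281  0.084]
side rack 0.57 214 285 [ 0.412 -0.47   0.091]
side rack 0.32 281 284 [ 0.594 -0.485  0.076]
side base 0.62 228 180 [0.529 0.147 0.075]
side mug 0.59 204 158 [0.455 0.395 0.06 ]
side case 0.57 299 209 [ 0.759 -0.06   0.04 ]
side jar 0.81 282 285 [ 0.596 -0.49   0.077]
side spindle_grip 0.9 238 208 [ 0.528 -0.13   0.115]
side spindle_grip 0.78 260 254 [ 0.562 -0.344  0.079]
side spindle_grip 0.73 251 222 [ 0.555 -0.233  0.122]
side hub_face 0.96 225 180 [0.516 0.14  0.08 ]
top spindle 0.74 278 212 [ 0.523 -0.106  0.14 ]
top spindle 0.57 313 205 [ 0.546 -0.219  0.135]
top spindle 0.57 336 202 [ 0.561 -0.302  0.091]
top rack 0.76 316 162 [ 0.713 -0.252  0.004]
top rack 0.62 308 207 [ 0.54  -0.204  0.128]
top base 0.88 188 208 [0.535 0.182 0.126]
top mug 0.88 118 230 [0.468 0.44  0.005]
top case 0.6 254 145 [ 0.765 -0.03   0.039]
top jar 0.91 378 189 [ 0.604 -0.441  0.099]
top jar 0.7 186 205 [0.546 0.191 0.112]
top spindle_grip 0.93 275 210 [ 0.529 -0.097  0.139]
top spindle_grip 0.64 312 205 [ 0.546 -0.216  0.132]
top spindle_grip 0.48 187 206 [0.544 0.189 0.102]
top spindle_grip 0.47 344 199 [ 0.57  -0.327  0.097]
top hub_face 0.73 190 209 [0.532 0.175 0.134]
```

```bash
python3 -c "
import cv2;[cv2.imwrite(f'pics/{c}_l.png',cv2.resize(cv2.imread(f'pics/{c}.png'),(800,600),interpolation=cv2.INTER_CUBIC)) for c in ('side','top')]"
```

```text
(no output)
```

View pics/side_l.png

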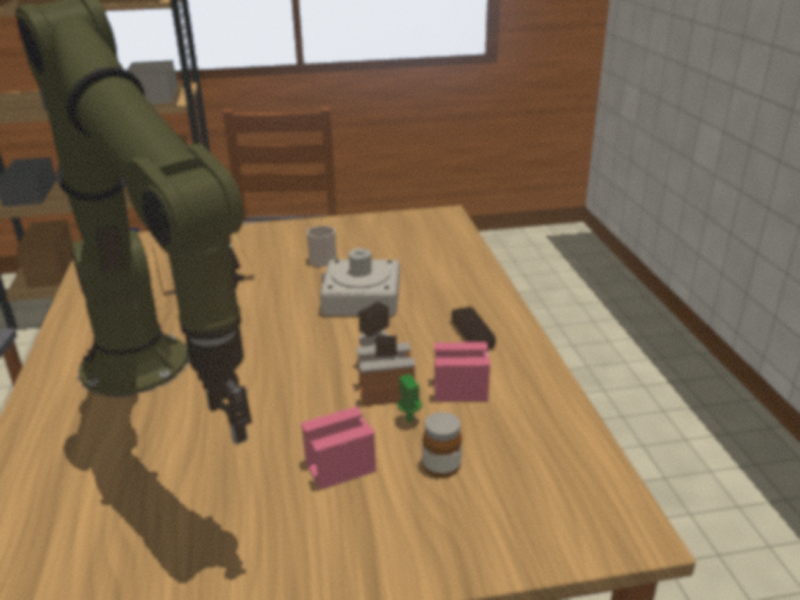

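View pics/top_l.png

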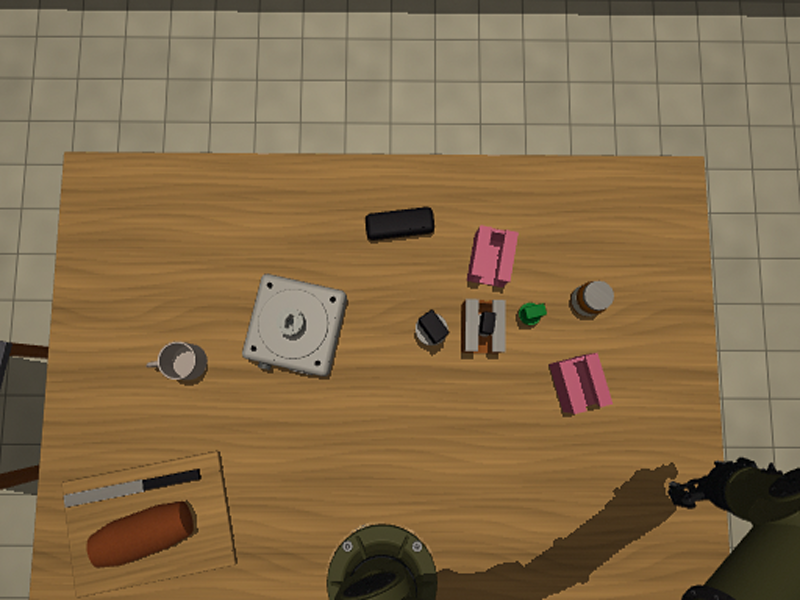

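The wooden rack is at about (309,208) in top-camera pixels. There are three spindle-like things:
- (277,211): a larger black-gripped one standing left of the rack, a decoy.
- (312,206): a smaller black-gripped one in the wooden rack, which fits the description.
- (340,201): a green one, to leave alone.

The pink racks at (316,162) and (372,246) are decoys. The hub is at (188,207). I'll confirm with a wrist view of the rack, then one of the hub.

Run:
```python
from h import *
i=vision.camera_info("wrist");print(np.round(i["hand_eye"],3),np.round(i["mtx"],1))
he=np.array(i["hand_eye"])
def look(x,y,z,yaw,name):
    q=down(yaw);R=q2R(q)
    # point camera axis at (x,y,zt)
    c=R@he[:3,3]; a=R@he[:3,2]; zt=0.13
    p=np.array([x,y,z]); h=z+c[2]-zt; off=c[:2]+a[:2]/(-a[2])*h
    p[:2]-=off
    ctrl.movep(p,q); ctrl.pause(0.3)
    s=get_state();im,d=vision.grab_frame("wrist")
    W=cloud(d,i,wristT(i,s));np.savez(name+'.npz',im=im,W=W,d=d,tcp=s["tcp_pos"],T=wristT(i,s))
    print(name,s["time"],np.round(s["tcp_pos"],3),np.round(s["qpos"],2))
    return im
a=look(0.545,-0.2,0.36,-np.pi/2,'wr')
b=look(0.535,0.18,0.30,-np.pi/2,'wh')
cv2.imwrite('pics/w.png',np.hstack([cv2.resize(x,(400,300),interpolation=cv2.INTER_AREA) for x in (a,b)]))
cv2.imwrite('pics/w1.png',a);cv2.imwrite('pics/w2.png',b)
for n,t in (("wrist","hub_face"),):
    print(models.recognise(n,t))
```

```text
[[ 0.    -0.946 -0.324  0.084]
 [ 1.     0.     0.    -0.   ]
 [ 0.    -0.324  0.946 -0.144]
 [ 0.     0.     0.     1.   ]] [[318.5   0.  258.7]
 [  0.  318.5 195.1]
 [  0.    0.    1. ]]
wr 3.0833 [ 0.589 -0.201  0.36 ] [ 0.46  0.44 -0.3   1.26  0.13  1.45 -1.4 ]
wh 4.8667 [0.559 0.179 0.3  ] [-0.09  0.42 -0.41  1.48  0.17  1.28 -2.09]
[{'point': [241.7, 165.8], 'p': 0.68}]
```

View pics/w1.png

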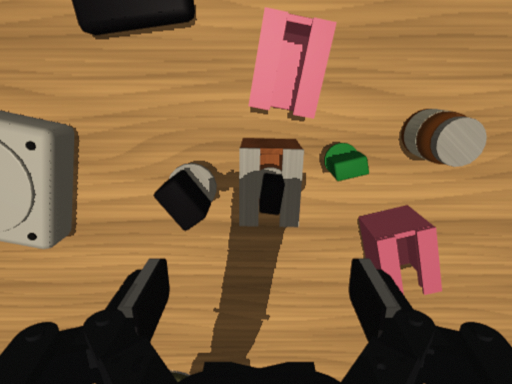

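View pics/w2.png

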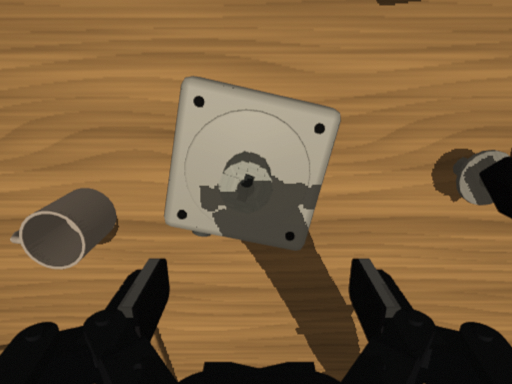

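The first picture shows the wooden rack at (270,185). Its back wall faces the top of the image (+x) and the open front faces the robot, with the small black grip at (271,192) in its slot. The bigger look-alike is at (185,205) and the green one at (346,160). The second shows the machine with the hub around (247,175) and the dark bore at (247,182), partly in shadow. Next I measure from the depth data.

Run:
```python
from h import *
for n in ('wr','top'):
    D=np.load(n+'.npz');W=D['W'];im=D['im'].astype(int)
    def near(x,y,r): return np.hypot(W[...,0]-x,W[...,1]-y)<r
    z=W[...,2]; dark=im.max(-1)<60
    g=near(0.545,-0.215,0.04)&dark&(z>0.12)&(z<0.15)
    l=near(0.545,-0.215,0.09)&~dark&(z>0.084)&(z<0.1)&(abs(W[...,1]+.205)<.055)
    for nm,m in (('grip',g),('lips',l)):
        P=W[m]; r=cv2.minAreaRect(P[:,:2].astype(np.float32)*1000)
        print(n,nm,m.sum(),np.round(np.median(P,0),4),[np.round(k,1) for k in r], 'z',np.round(np.percentile(P[:,2],[5,50,95]),4))
for n in ('wh','top'):
    D=np.load(n+'.npz');W=D['W'];im=D['im']
    z=W[...,2]
    m=(np.hypot(W[...,0]-.54,W[...,1]-.18)<.06)&(z>0.12)&(z<0.14);P=W[m]
    c,r=cv2.minEnclosingCircle(P[:,:2].astype(np.float32)*1000)
    print(n,m.sum(),c,r,np.median(P,0))
    # plinth
    m=(np.hypot(W[...,0]-.54,W[...,1]-.18)<.15)&(z>0.06)&(z<0.085);P=W[m]
    print([np.round(k,1) for k in cv2.minAreaRect(P[:,:2].astype(np.float32)*1000)],np.median(P[:,2]))
    if n=='wh':
        v,u=np.where((np.hypot(W[...,0]-.54,W[...,1]-.18)<.06)&(z>.12)&(z<.14));print(u.min(),u.max(),v.min(),v.max())
        crop=im[v.min()-12:v.max()+12,u.min()-12:u.max()+12].astype(float)
        crop=255*(crop/255)**.5
        cv2.imwrite('pics/hub.png',cv2.resize(crop.astype(np.uint8),(600,600*crop.shape[0]//crop.shape[1]),interpolation=cv2.INTER_CUBIC))
```

```text
wr grip 772 [ 0.5461 -0.2156  0.1364] [array([ 543.7, -215.9]), array([26. , 42.9]), np.float64(81.8)] z [0.1277 0.1364 0.1377]
wr lips 3228 [ 0.548  -0.2088  0.0936] [array([ 540.3, -215.6]), array([ 83.9, 111.1]), np.float64(88.9)] z [0.0886 0.0936 0.095 ]
top grip 114 [ 0.5431 -0.2156  0.1338] [array([ 542.8, -216.9]), array([26.2, 43.9]), np.float64(82.1)] z [0.1281 0.1338 0.1384]
top lips 533 [ 0.5434 -0.2138  0.0908] [array([ 542. , -217.4]), array([ 84.4, 109.8]), np.float64(89.5)] z [0.0858 0.0908 0.0958]
wh 2004 (543.6748657226562, 193.5514373779297) 29.061513900756836 [0.54483017 0.19367654 0.13133976]
[array([544.7, 193.2]), array([189.7, 187. ]), np.float64(77.6)] 0.07294319719403658
218 272 158 214
top 208 (543.895751953125, 192.25901794433594) 28.19135093688965 [0.54437011 0.19169737 0.12887442]
[array([543.5, 191.7]), array([189.2, 188.7]), np.float64(77.6)] 0.07256577007959313
```

View pics/hub.png

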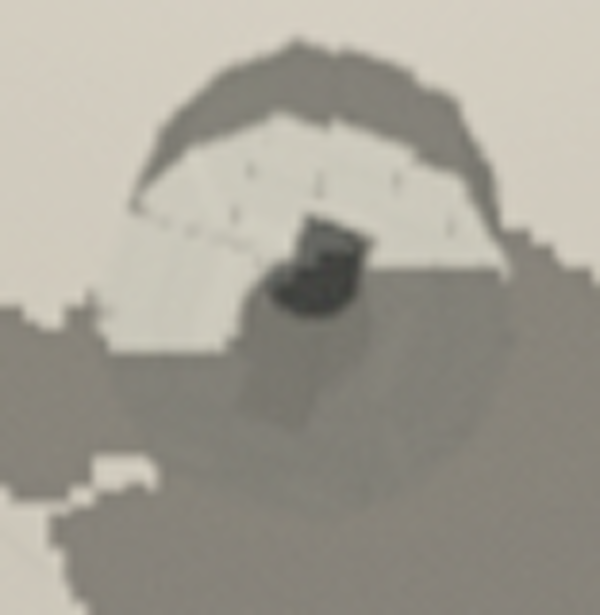

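The keyway line runs from (335,235) to (270,400), roughly -0.37 rad from world x. I'll look closer from the opposite yaw, rectified onto the hub face plane, and measure the grip again from that side.

```bash
cat >> h.py <<'E'
I=vision.camera_info("wrist");he=np.array(I["hand_eye"])
def look(x,y,z,yaw,name,zt=0.13):
    q=down(yaw);R=q2R(q)
    c=R@he[:3,3]; a=R@he[:3,2]
    p=np.array([x,y,z]); h=z+c[2]-zt; p[:2]-=c[:2]+a[:2]/(-a[2])*h
    ctrl.movep(p,q); ctrl.pause(0.3)
    s=get_state();im,d=vision.grab_frame("wrist");T=wristT(I,s)
    W=cloud(d,I,T);np.savez(name+'.npz',im=im,W=W,d=d,tcp=s["tcp_pos"],T=T)
    print(name,round(s["time"],2),np.round(s["tcp_pos"],3),np.round(s["qpos"],2))
    return im,W,T
def rectify(im,T,cx,cy,z,half=0.035,n=300):
    # column -> -y, row -> -x (up = +x, left = +y)
    K=np.array(I["mtx"]);Ti=np.linalg.inv(T)
    a=np.linspace(half,-half,n);X,Y=np.meshgrid(cx+a,cy+a,indexing='ij')
    P=np.stack([X,Y,np.full_like(X,z)],-1)@Ti[:3,:3].T+Ti[:3,3]
    m=P@K.T
    return cv2.remap(im,(m[...,0]/m[...,2]).astype(np.float32),(m[...,1]/m[...,2]).astype(np.float32),cv2.INTER_CUBIC)
E
python3 - <<'E'
from h import *
im,W,T=look(.544,.193,.24,np.pi/2,'wh2')
for n in ('wh','wh2'):
    D=np.load(n+'.npz');W=D['W'];z=W[...,2]
    f=(np.hypot(W[...,0]-.544,W[...,1]-.193)<.035)&(z>0.12)&(z<0.14)
    P=W[f];print(n,'circ',cv2.minEnclosingCircle(P[:,:2].astype(np.float32)*1000),np.median(P[:,2]))
D=np.load('wh.npz')
r=[rectify(a,t,.544,.193,.130,n=400) for a,t in ((D['im'],D['T']),(im,T))]
r=np.hstack(r).astype(float);r=(255*(r/255)**.5).astype(np.uint8);cv2.imwrite('pics/hub2.png',r)
im,W,T=look(.543,-.216,.30,np.pi/2,'wr2')
z=W[...,2];dark=im.max(-1)<60
near=np.hypot(W[...,0]-.543,W[...,1]+.216)
for nm,m in (('grip',(near<.04)&dark&(z>.12)&(z<.15)),('lips',(near<.09)&~dark&(z>.084)&(z<.1)&(abs(W[...,1]+.216)<.05))):
    P=W[m];print(nm,m.sum(),[np.round(k,1) for k in cv2.minAreaRect(P[:,:2].astype(np.float32)*1000)],np.median(P[:,2]))
m=(z>.1)&(W[...,1]>-.17)&(W[...,1]<-.05)&(abs(W[...,0]-.53)<.08);P=W[m]
print('decoy',[np.round(k,1) for k in cv2.minAreaRect(P[:,:2].astype(np.float32)*1000)],P.min(0),P.max(0))
E
```

```text
wh2 7.53 [0.541 0.193 0.24 ] [ 0.3   0.65 -1.22  1.62  0.63  1.32  0.56]
wh circ ((543.6748657226562, 193.5514373779297), 29.061513900756836) 0.13133976030268282
wh2 circ ((542.84765625, 192.5736846923828), 29.164337158203125) 0.1313433145803828
wr2 9.41 [ 0.52  -0.215  0.3  ] [ 1.1   0.64 -1.36  1.54  0.62  1.47  1.28]
grip 1057 [array([ 541.9, -216.8]), array([25.8, 44.1]), np.float64(81.8)] 0.13640189349326393
lips 4527 [array([ 540.1, -216.3]), array([ 84.1, 110.5]), np.float64(88.6)] 0.09369342430838251
decoy [array([ 524. , -119.4]), array([103.9,  53.7]), np.float64(57.4)] [ 0.49961191 -0.16999515  0.10005987] [ 0.56730663 -0.07324902  0.38338824]
```

View pics/hub2.png

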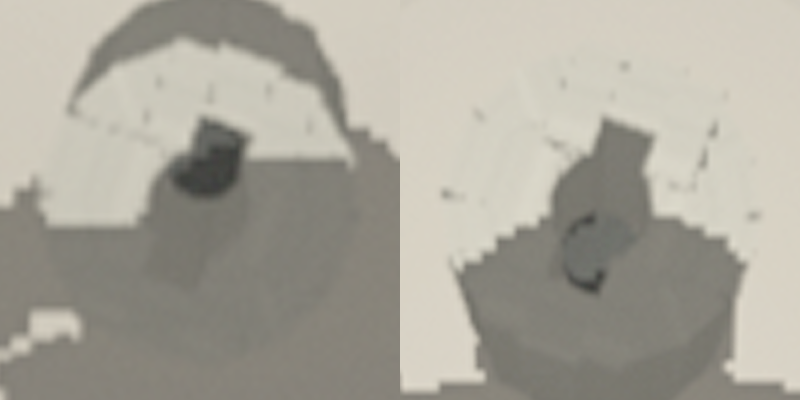

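The rectified views show the bore centred near (199,203) in the left half and (602,203) in the right half. The keyway line is tilted about 19.5° clockwise, so the keyways are at -0.34 rad in world and the hub centre is at about (0.5433, 0.193). The grip is 26 × 44 mm at (0.5428, -0.2164) with yaw -8.2°. That matches the meant spindle, and the decoy is larger and outside the rack.

One enlarged crop will confirm the identity before I reach for it, along with the decoy's clearance.

Run:
```python
from h import *
D=np.load('wr.npz');im,W=D['im'],D['W'];z=W[...,2]
c=im[110:260,140:380];cv2.imwrite('pics/crop.png',cv2.resize(c,(800,500),interpolation=cv2.INTER_CUBIC))
v,u=np.mgrid[:384,:512]
m=(z>.09)&(z<.17)&(u>150)&(u<222)&(v>155)&(v<235);P=W[m]
print('decoy',[np.round(k,1) for k in cv2.minAreaRect(P[:,:2].astype(np.float32)*1000)],P.min(0),P.max(0))
```

```text
decoy [array([ 534.6, -103.8]), array([62.4, 36.8]), np.float64(35.3)] [ 0.50145346 -0.13442037  0.09281705] [ 0.56836133 -0.07268434  0.14505154]
```

View pics/crop.png

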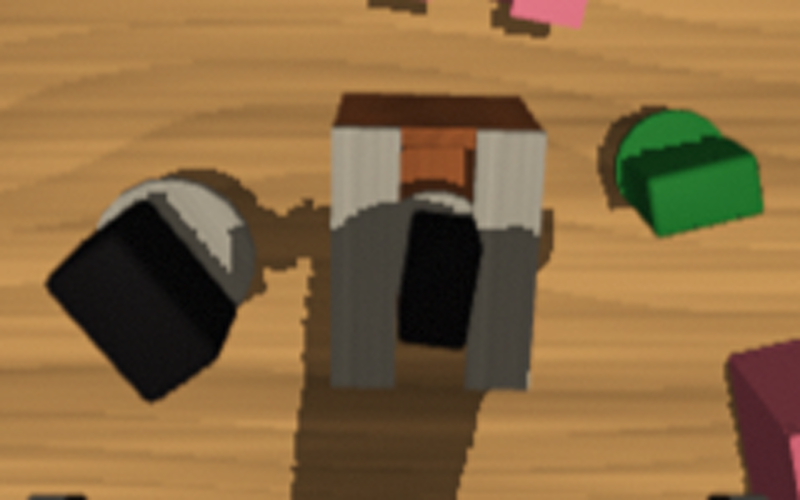

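The crop confirms it: the small black grip at (438,280) sits in the wooden rack's slot. The larger look-alike at (150,300) and the green one at (690,180) are to be left. Now I grasp it and slide it out.

Run:
```python
from h import *
def st(m):
    s=get_state();print(m,round(s["time"],2),np.round(s["tcp_pos"],4),np.round(s["qpos"],2),'F',np.round(s["contact_force"],1),'w',round(float(s["width"]),4),'g',round(float(s["gripper_force"]),1))
ctrl.set_joints([0.46,0.44,-0.3,1.26,0.13,1.45,1.74]);st('flip')
q=down(np.radians(81.8));x,y=.5428,-.2164
ctrl.movep([x,y,.20],q);st('above')
ctrl.movel([x,y,.103],max_speed=.08);st('down')
ctrl.close_gripper(100);st('closed')
s=get_state()["tcp_pos"]
ctrl.movel([s[0],s[1],s[2]+.003],max_speed=.03);st('lift3')
```

```text
flip 10.45 [ 0.5915 -0.1994  0.3622] [ 0.46  0.44 -0.3   1.26  0.13  1.45  1.74] F [-0.   0.9  0.3] w 0.0859 g 0.0
above 11.17 [ 0.5436 -0.2167  0.2006] [ 0.51  0.47 -0.26  1.66  0.14  1.03  1.63] F [ 0.3 -0.4  0.7] w 0.0854 g 0.0
down 12.53 [ 0.5432 -0.2165  0.1035] [ 0.49  0.58 -0.24  1.78  0.18  0.81  1.59] F [-0.1 -0.6  0.9] w 0.0851 g 0.0
closed 13.11 [ 0.5431 -0.2164  0.1034] [ 0.49  0.58 -0.24  1.78  0.18  0.81  1.59] F [-0.5  0.9  4.1] w 0.0244 g 98.6
lift3 13.37 [ 0.5428 -0.2163  0.1061] [ 0.49  0.57 -0.24  1.77  0.18  0.82  1.59] F [-0.8  0.  -2.4] w 0.0245 g 98.1
```

Run:
```python
from h import *
def st(m):
    s=get_state();print(m,round(s["time"],2),np.round(s["tcp_pos"],4),np.round(s["qpos"],2),'F',np.round(s["contact_force"],1),'w',round(float(s["width"]),4),'g',round(float(s["gripper_force"]),1))
st('0')
ctrl.movel([.5428-.04,-.2163+.0008,.106],max_speed=.06);st('mid')
ctrl.movel([.5428-.097,-.2163+.002,.106],max_speed=.06);st('out')
ctrl.pause(.2)
ctrl.movel([.4458,-.214,.245],max_speed=.15);st('up')
T=wristT(I,get_state());im,d=vision.grab_frame("wrist")
W=cloud(d,I,T);np.savez('held.npz',im=im,W=W,T=T);cv2.imwrite('pics/held.png',im)
ctrl.movep([.5433,.193,.245],down(np.radians(70.5)));st('hub')
```

```text
0 13.37 [ 0.5428 -0.2163  0.1061] [ 0.49  0.57 -0.24  1.77  0.18  0.82  1.59] F [-0.8  0.  -2.4] w 0.0245 g 98.1
mid 14.19 [ 0.5033 -0.2155  0.1062] [ 0.52  0.53 -0.24  1.87  0.17  0.76  1.61] F [-0.8  0.3 -2.8] w 0.0245 g 98.1
out 15.29 [ 0.4464 -0.2143  0.1061] [ 0.57  0.46 -0.25  2.    0.17  0.69  1.64] F [-0.5  0.4 -2.9] w 0.0247 g 98.1
up 16.57 [ 0.4452 -0.2138  0.2442] [ 0.61  0.3  -0.28  1.81  0.09  1.05  1.72] F [-0.3  0.2 -3.3] w 0.0246 g 98.2
hub 18.16 [0.5437 0.1912 0.2448] [-0.11  0.44 -0.42  1.61  0.19  1.14  0.66] F [-0.3  0.1 -2.8] w 0.0247 g 98.1
```

View pics/held.png

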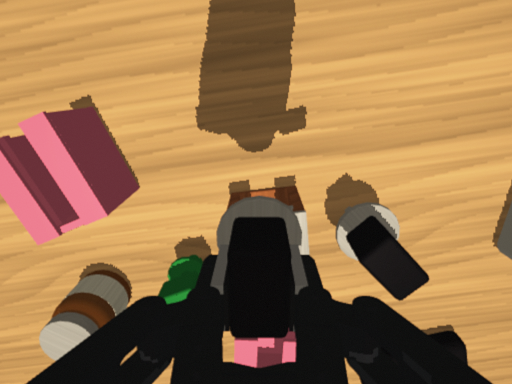

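The spindle is held upright, with its grip at (258,275) and its collar arc centred in the fingers at (258,225). I'll estimate its offset in the tool frame from the collar.

Run:
```python
from h import *
from scipy.optimize import least_squares
D=np.load('held.npz');W,im,T=D['W'],D['im'].astype(int),D['T']
s=get_state();st_tcp=np.array([.4452,-.2138,.2442])
R=q2R(down(np.radians(81.8)))
P=(W-st_tcp)@R
sat=im.max(-1)-im.min(-1)
v,u=np.mgrid[:384,:512]
m=(abs(P[...,2]-.022)<.006)&(sat<25)&(im.max(-1)>60)&(np.hypot(P[...,0],P[...,1])<.035)
print(m.sum(),np.median(P[m],0))
pts=P[m]; 
# outer arc: highest x per y bin
b=np.round(pts[:,1]*1000/1.5).astype(int);arc=np.array([pts[b==k][np.argmax(abs(pts[b==k][:,0]))] for k in np.unique(b)])
arc=arc[abs(arc[:,1])<.022]
r=least_squares(lambda p:np.hypot(arc[:,0]-p[0],arc[:,1]-p[1])-.025,[0,0],loss='soft_l1',f_scale=.001)
print('collar centre in tool',r.x, np.abs(r.fun).mean(), arc[:,2].mean())
print('grip top',np.median(P[(im.max(-1)<45)&(abs(P[...,1])<.01)&(P[...,0]>-.02)&(P[...,0]<.02)],0))
ctrl.pause(.5);s=get_state();print(s["tcp_pos"],s["eef_rot"],down(np.radians(70.5)))
```

```text
1810 [0.0154913  0.00082027 0.02065518]
collar centre in tool [-0.00027175  0.00034092] 0.00014684318459503367 0.02219253720418074
grip top [ 8.84034172e-03  3.91501379e-05 -3.36443099e-02]
[0.54334158 0.1928323  0.24503087] [2.02589337e-05 1.69465921e-01 9.85536048e-01 2.38537744e-06] [np.float64(0.0), np.float64(0.16934950384902459), np.float64(0.9855560590580776), np.float64(0.0)]
```

The offset is under 0.4 mm. Next is a guarded descent in small steps.

```bash
cat >> h.py <<'E'
def st(m):
    s=get_state();print(m,round(s["time"],2),np.round(s["tcp_pos"],4),'F',np.round(s["contact_force"],1),'M',np.round(s["wrist_torque"],2),'w',round(float(s["width"]),4),'g',round(float(s["gripper_force"]),1));return s
E
python3 - <<'E'
from h import *
x,y=.5433,.193
ctrl.movel([x,y,.202],max_speed=.08);st('near')
for z in [.194,.189,.184,.180,.176,.172]:
    ctrl.movel([x,y,z],max_speed=.03);ctrl.pause(.15);s=st(z)
    if np.linalg.norm(s["contact_force"]-np.array([-.3,.1,-2.8]))>12: print('stop');break
E
```

```text
near 19.35 [0.5435 0.1932 0.2022] F [-0.3 -1.  -2.9] M [ 0.01 -0.06  0.01] w 0.0243 g 98.1
0.194 19.92 [0.5434 0.1931 0.1941] F [-0.7 -1.  -3.3] M [-0.07  0.01 -0.04] w 0.0247 g 98.1
0.189 20.38 [0.5433 0.193  0.189 ] F [ 0.7  1.  -3. ] M [-0.    0.02 -0.01] w 0.0247 g 98.1
0.184 20.85 [0.5433 0.193  0.184 ] F [-0.9 -0.5 -2.6] M [0.06 0.03 0.01] w 0.0244 g 98.2
0.18 21.28 [0.5433 0.193  0.18  ] F [-0.3  0.  -2.9] M [ 0.03 -0.05  0.03] w 0.0249 g 98.2
0.176 21.72 [0.5433 0.193  0.176 ] F [-0.6  0.2 -3. ] M [-0.05  0.01 -0.03] w 0.0249 g 98.2
0.172 22.15 [0.5437 0.1932 0.1723] F [1.  0.6 0.1] M [ 0.15 -0.24  0.04] w 0.0245 g 98.7
```

The keys slipped in: the nose is 26 mm deep and the spring is just touching. I keep pushing until the collar seats.

Run:
```python
from h import *
x,y=.5433,.193
for z in [.168,.164,.161,.159,.158,.157,.156,.155,.154,.153,.152]:
    ctrl.movel([x,y,z],max_speed=.02);ctrl.pause(.2);s=st(z)
    if s["contact_force"][2]>32: print('stop');break
```

```text
0.168 22.7 [0.5436 0.1932 0.1682] F [1.2 1.2 3.8] M [ 0.3  -0.38 -0.02] w 0.0248 g 98.8
0.164 23.25 [0.5435 0.1932 0.1642] F [2.3 1.1 4.8] M [ 0.44 -0.58  0.02] w 0.0246 g 99.2
0.161 23.75 [0.5436 0.1932 0.1613] F [0.4 2.1 5.2] M [ 0.39 -0.49 -0.03] w 0.025 g 99.3
0.159 24.2 [0.5436 0.1932 0.1594] F [1.  1.6 8.1] M [ 0.36 -0.49  0.02] w 0.0244 g 99.4
0.158 24.65 [0.5436 0.1932 0.1585] F [1.2 0.8 6.9] M [ 0.37 -0.41  0.01] w 0.0246 g 99.8
0.157 25.1 [0.5437 0.1932 0.1583] F [-0.3  0.2 14.3] M [0.07 0.04 0.07] w 0.0242 g 100.6
0.156 25.55 [0.5437 0.1932 0.1583] F [-1.7 -1.6 22. ] M [-0.28  0.63  0.02] w 0.0245 g 101.8
0.155 26.0 [0.5438 0.1932 0.1582] F [-4.5 -2.  29.7] M [-0.52  1.18  0.07] w 0.0243 g 102.9
0.154 26.45 [0.5438 0.1932 0.1582] F [-7.  -3.2 37.7] M [-0.84  1.73  0.03] w 0.0248 g 104.0
stop
```

The TCP stops hard at 0.1583, so the collar is flush. I ease to about 26 N, check it is steady with a picture, and hand in.

Run:
```python
from h import *
ctrl.movel([.5433,.193,.1555],max_speed=.02);ctrl.pause(1);st('a')
T=wristT(I,get_state());im,d=vision.grab_frame("wrist");cv2.imwrite('pics/end.png',im)
ctrl.pause(1);st('b')
```

```text
a 27.7 [0.5437 0.1932 0.1583] F [-3.6 -1.3 25.4] M [-0.35  0.9   0.  ] w 0.0245 g 102.3
b 28.75 [0.5437 0.1933 0.1583] F [-3.6 -2.4 24.8] M [-0.33  0.9  -0.05] w 0.0247 g 102.3
```

View pics/end.png

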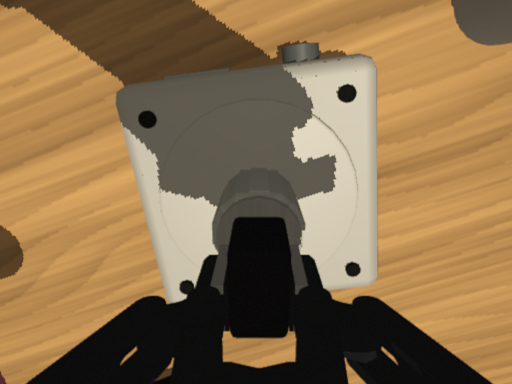

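The collar sits flush on the hub at (258,210), with the grip still held at (260,275) and the force steady at 25 N. I'm handing in.

```bash
python3 -c "
from station import ticket
print(ticket.close_job())"
```

```text
the job is handed in; nothing more can be done
None
```

The spindle is in the hub with its collar flush, still gripped and held down with about 25 N; the arm never went near the mug, case or jar, and the job was handed in after about 29 s (no verdict was returned).

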